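# Lay a display module contacts-up in its test nest and clamp it

## Robot

A 6-joint arm with a two-finger parallel gripper is mounted at the origin on the work surface. World frame = base frame: x ahead of the robot, y to its left, z up, the work surface at z = 0. Lengths are in m, angles in rad, forces in N, time in s.
With the tool pointing down it reaches from about 0.375 to 0.9 m from the base axis. Payload 3.1 kg.
Tool frame: the origin (TCP) lies midway between the tips of the shut fingers; the grasp point (between the pads) lies robot.grip_depth behind it (robot.grip_depth is the distance from the TCP to the grasp point, in m); z points along the fingers, y is the line along which they close (so a half turn about z gives the same grasp; the last joint's range is limited). The gripper opens to 87 mm and grips with 3 to 60 N. Pads are 19 mm wide; open, the fingers measure 117 mm over their backs; the gripper's body (75 mm by 190 mm) begins 51 mm behind the grasp point.
Start: joints at [-1.353, 0.527, 1.433, -0, 1.181, -0.178], TCP at [0.242, -0.576, 0.223] pointing down, gripper open.
Joint ranges: [-3.08, 3.08], [-0.75, 2.2], [0.22, 2.44], [-1.43, 4.57], [0, 2.65], [-2.85, 2.85]. Speed limits (rad/s): [2.79, 2.79, 3.14, 3.14, 3.14, 3.14].

## Interface

Orientations are given as a unit quaternion [x, y, z, w].
In Python, from rig import robot, optics, readout gives the robot as it stands (robot), with the cameras (optics) and the readings (readout).
- The arm moves only by the tool nudge_tcp, called after "Request:" in YAML: its name, and indented under it one key for each argument. Schema: {"type":"object","properties":{"rows":{"type":"array","items":{"type":"number"},"minItems":4,"maxItems":80},"finger_gap":{"type":"number"},"force":{"type":"number"},"only":{"type":"string"},"quiet":{"type":"boolean"},"lines":{"type":"string"}},"required":["rows"],"additionalProperties":false}. rows is one flat list of numbers that holds 1 to 20 rows one after another, with no inner brackets; each row has 4 numbers: dx, dy, dz in m, then a turn about the tool's z in rad; each row shifts and turns the commanded pose from where the row before left it, along the tool's axes as they then stand; what a row does not reach is not made up. A row lasts 1/12 s, in which the tool goes at most 0.0417 m and 0.125 rad, less where a joint would pass 70% of its speed; a pose out of reach is approached as far as the arm can. finger_gap is the finger opening in m, set as the call begins (left out keeps the last). The fingers move at their own pace and stop on an object; force is the grip in N (left out, the last holds). Time passes only in rows, so rows that do not move let the fingers close. The tool returns the time, the measured TCP pose, the force, the opening and the grip force at its end. only (a regular expression) keeps the lines of the reply that match it, lines (a string "A,B") keeps lines A to B, and quiet returns only ok. Input that does not fit is refused with a message, and nothing moves.
- readout.get_obs(): the state, without advancing time (a new reading comes with each control period).
- optics.camera(name): name is "side" or "top"; returns a dict with "img" (480x640x3 uint8, red, green, blue), "fx", "fy", "cx", "cy" (pixels), "k1" (the pictures are not rectified: a ray, as slopes to the right and down, at radius r is drawn at 1 + k1 r^2 times it, then the intrinsics apply), "xyz" and "attitude" of the camera in the world. Camera axes: x right, y down, z forward; pixel columns grow to the right and rows downward; lengths in m; the calibration is good to about 2 mm. A picture is of the moment at which its call begins. There is no depth.
- robot.hand_in(): hands the job in; it is judged then, once.
The state is a dict: "time": time; "q": joint angles; "joint_velocities": joint speeds; "joint_torque": joint torques, N m; "position": TCP position; "tool_rot": TCP orientation; "ft_force": force on the tool from outside, world axes, zero at the start; "moment": the same for the moment, N m; "grip_width": finger opening in m; "grip_force": force on a finger pad.
Only numpy, scipy, OpenCV 4.12 (cv2) and the standard library are available. Lean on these libraries where they do the work, as an engineer would, in place of code of your own. Each camera call takes 0.05 s, during which the arm holds its last target. There are 200 camera calls.

## Task

Take the white display module that stands on edge on the bench and lay it in the pocket of the blue test nest, green contact side up and screen down, lying flat and fully home. Then push the nest's red clamp knob all the way in so that the clamp plate covers the end of the module. Do not drop the module, leave the other things on the bench where they are, and let go at the end.

Things in the scene. Friction and masses are not known exactly. Their poses are not given: they have to be found in the camera images.
- module: Display module: white plastic block 26 mm thick (x), 130 mm long (y), 84 mm high (z), about 0.28 kg, standing freely on a long edge at the start, at any yaw. Origin: centre of the edge face it stands on, z up at the start. +x face: contact side (green, two rows of brass pads). -x face: screen side (black, dark blue, four grey keys). Laid correctly, its +x axis points up.
- module_center (a point): The centre of the module block (42 mm along the module's z from its origin), same axes as the module. Fully home it is 25 mm above the bench, the module's top face then at 38 mm.
- nest: Blue test nest fixed to the bench, z up, yaw within 0.35 rad of 0; 173 mm (x) by 175 mm (y), plus the clamp on its +y side: an aluminium block and two steel rails, up to 48 mm high, out to y = 163 mm. Origin: on the bench under the pocket's centre. All round the pocket the rim is 26 mm above the bench.
- pocket (a point): Centre of the pocket's floor, 12 mm above the bench, axes as the nest's. The pocket is 89 mm (x) by 135 mm (y) at the floor; its walls rise straight by 4 mm, then white lead-in slopes widen it by 6 mm on each of the four sides up to the rim (mouth 101 x 147 mm, 14 mm above the floor).
- ledge_near (a point): Middle of the flat blue ledge on the pocket's -x side, 26 mm above the bench, at nest x = -68.5 mm; 36 mm wide (x = -86.5 to -50.5 mm), 175 mm long. The module can stand on it on edge; pushed at its top towards the pocket it tips over the ledge's edge into the pocket, and the face that looked away from the pocket ends up on top.
- ledge_far (a point): Middle of the same kind of ledge on the pocket's +x side, at nest x = +68.5 mm (x = 50.5 to 86.5 mm), 26 mm above the bench; it serves in the same way, mirrored.
- clamp_knob (a point): Centre of the top of the clamp's red knob, 80 mm above the bench: an upright cylinder 22 mm in diameter, 32 mm tall, on a steel plate 50 mm (x) by 60 mm (y), 6 mm thick, its underside 42 mm above the bench. Both slide along the nest's -y, towards the pocket. At joint 0 the knob's axis is at nest y = 110 mm and the plate's inner edge at y = 80 mm.
- clamp (a joint): Travel of the clamp slide in m: 0 fully open, 0.035 fully in (against its stop), where the plate reaches 22 mm over the pocket's end. No spring; about 2.5 N of friction; it stays where it is left. It starts between 0 and 0.006. A module that is not fully home is in its way.
- devboard: Loose green circuit board, 80 x 100 mm, 18 mm high, about 150 mm to the nest's +x side; to be left alone. Origin: centre of its underside.
- screwdriver: Screwdriver, 180 mm long, lying about along x on the nest's -y side; to be left alone.
- adapter: Black power adapter, 50 x 110 x 30 mm high, lying about 110 mm beside the module; to be left alone. Origin: centre of its underside.
- multimeter: Yellow multimeter, 170 x 85 x 40 mm, lying at one side of the bench; to be left alone. Origin: centre of its underside.
- cleaner: Blue bottle, 56 mm in diameter, 150 mm high; to be left alone. Origin: centre of its underside.
- mug: White mug, 80 mm in diameter, 95 mm high; to be left alone. Origin: centre of its underside.

How it is judged:
By the outcome, as a careful person would: the job done as asked, in the order asked, and still so for the second after the job is handed in, with the robot touching nothing.
It also fails if it takes over 53 s, if anything falls off the work surface, if the arm or the gripper's body presses on something with over 40 N, if the wrist force passes 120 N, or if a joint passes its speed limit or range.

## Working session

There is one attempt and no reset: what is moved stays moved. The work goes in short steps, Python scripts to look and compute and a tool call to move; the robot and the scene stay as the last step left them, time stands still between calls to the robot, and variables do not carry over. Pictures are saved under pics/ and viewed, at most 10 in all, crops included, and the job is handed in when it is done.

```bash
ls; mkdir -p pics; python3 - <<'E'
from rig import robot, optics, readout
import cv2
print(robot.grip_depth, readout.get_obs())
for n in ("top","side"):
    c=optics.camera(n); cv2.imwrite(f"pics/{n}0.png",c["img"][:,:,::-1]); c.pop("img"); print(n,c)
E
```

```text
pics
rig.py
0.0187 {'time': 0.0, 'q': array([-1.35252389e+00,  5.28479590e-01,  1.43389175e+00,  1.15436205e-05,
        1.18136608e+00, -1.78526867e-01]), 'joint_velocities': array([-0.00056121, -0.00097848,  0.00145934, -0.00021102, -0.00037048,
        0.0003468 ]), 'joint_torque': array([-1.01734436e-04, -4.40047181e+01, -1.76591009e+01,  6.30972558e-02,
        5.82060940e-02, -1.68246243e-04]), 'position': array([ 0.24139922, -0.57571969,  0.22156673]), 'tool_rot': array([ 9.80383132e-01,  1.97098361e-01, -1.59735995e-05, -1.07227772e-03]), 'ft_force': array([-1.28840674, -0.5075817 ,  0.39652914]), 'moment': array([0.03944887, 0.00434903, 0.02425122]), 'grip_force': 0.0, 'grip_width': 0.08722733382963274}
top {'fx': 521.6462405852188, 'fy': 521.6462405852188, 'cx': 326.015795632884, 'cy': 237.0653574284616, 'k1': -0.10333137744975551, 'xyz': array([ 0.48897587, -0.01079582,  1.59879499]), 'attitude': array([ 0.70860377, -0.70415825,  0.02817331, -0.03532885])}
side {'fx': 513.9301835319641, 'fy': 513.9301835319641, 'cx': 316.4839148638631, 'cy': 237.32719188744758, 'k1': 0.03026968362933559, 'xyz': array([ 0.20737786, -1.07290185,  1.16936057]), 'attitude': array([ 0.90655652, -0.14898952,  0.07332628, -0.38804723])}
```

View pics/top0.png

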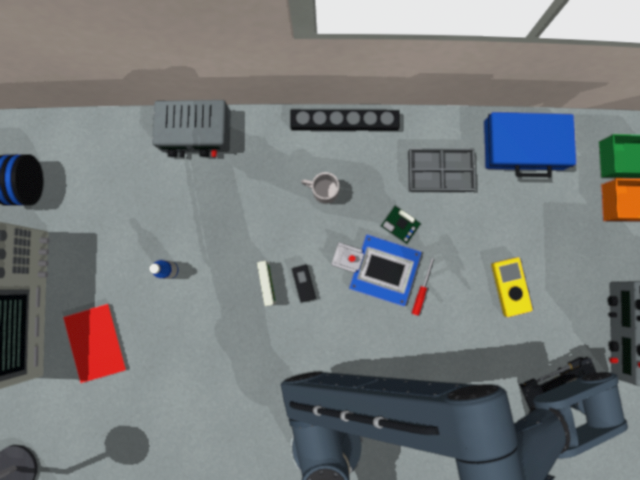

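View pics/side0.png

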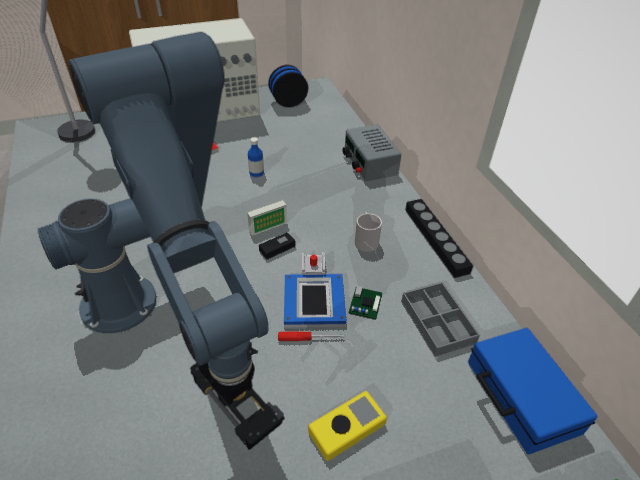

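```bash
cat > h.py <<'E'
import numpy as np, cv2
from scipy.spatial.transform import Rotation as R
def cam(c): return np.array([[c["fx"],0,c["cx"]],[0,c["fy"],c["cy"]],[0,0,1]]), np.array([c["k1"],0,0,0.])
def pix(c,uv,z):
    "world point at height z seen at pixel uv"
    K,d=cam(c); p=cv2.undistortPoints(np.array([[uv]],float),K,d)[0,0]
    r=R.from_quat(c["attitude"]).apply([p[0],p[1],1]); o=np.array(c["xyz"])
    return o+r*(z-o[2])/r[2]
def proj(c,P):
    K,d=cam(c); Rm=R.from_quat(c["attitude"]).inv()
    q=Rm.apply(np.atleast_2d(P)-c["xyz"]); return cv2.projectPoints(q.reshape(-1,1,3),np.zeros(3),np.zeros(3),K,d)[0][:,0]
def crop(c,u0,v0,w,h,s,fn):
    im=cv2.resize(c["img"][v0:v0+h,u0:u0+w],None,fx=s,fy=s,interpolation=cv2.INTER_CUBIC)
    cv2.imwrite(fn,im[:,:,::-1])
E
python3 - <<'E'
from rig import robot, optics, readout
from h import *
import pickle
ct=optics.camera("top"); cs=optics.camera("side"); pickle.dump((ct,cs),open("c0.pkl","wb"))
# crops stacked: top (245..445 x 225..315) x4 ; side below
a=cv2.resize(ct["img"][222:318,245:445],None,fx=4,fy=4,interpolation=cv2.INTER_CUBIC)
cv2.imwrite("pics/top_crop.png",a[:,:,::-1])
crop(cs,235,195,150,150,4,"pics/side_crop.png")
E
```

```text
(no output)
```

View pics/top_crop.png

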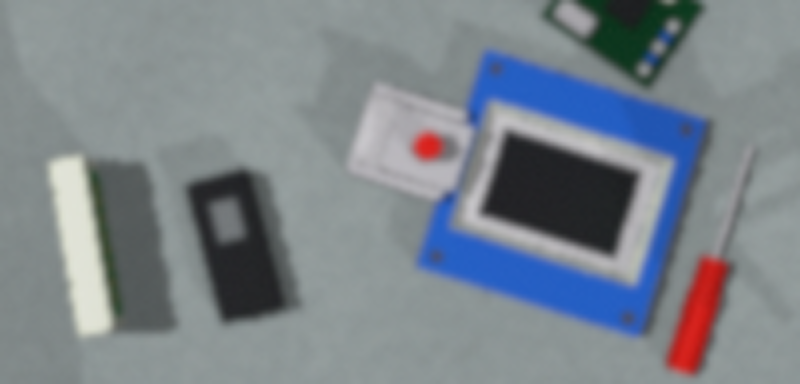

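View pics/side_crop.png

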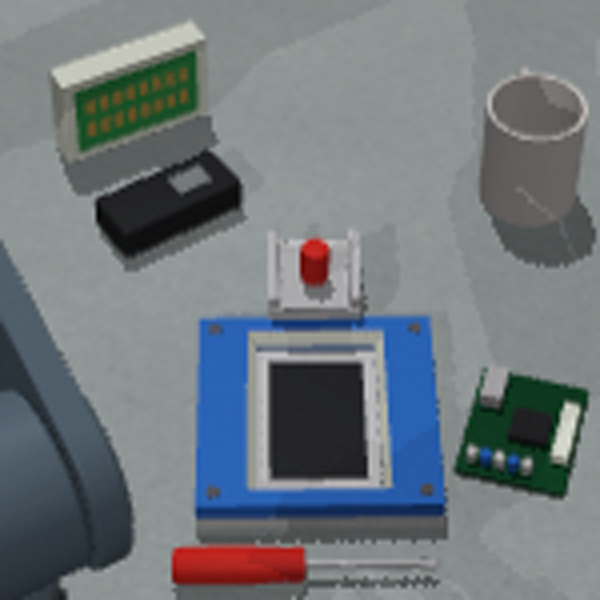

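The top crop shows the module's top face with corners at about (48,162), (83,154), (113,330) and (80,335). The nest rim corners are at (486,50), (709,121), (644,335) and (416,267), and the knob is at (428,146). The side crop shows the green face towards the adapter, and the rim corners at (201,318), (430,318), (444,513) and (197,514).

```bash
python3 - <<'E'
from h import *
import pickle
ct,cs=pickle.load(open("c0.pkl","rb"))
T=lambda p:((p[0]+.5)/4-.5+245,(p[1]+.5)/4-.5+222)
S=lambda p:((p[0]+.5)/4-.5+235,(p[1]+.5)/4-.5+195)
def rep(n,P):
    P=np.array(P)[:,:2]; print(n,"centre",P.mean(0).round(4)); 
    for i in range(4):
        e=P[(i+1)%4]-P[i]; print("  ",P[i].round(4),"edge",np.linalg.norm(e).round(4),"ang",np.degrees(np.arctan2(e[1],e[0])).round(1))
rep("module top",[pix(ct,T(p),.084) for p in [(48,162),(83,154),(113,330),(80,335)]])
rep("nest top",[pix(ct,T(p),.026) for p in [(486,50),(709,121),(644,335),(416,267)]])
rep("nest side",[pix(cs,S(p),.026) for p in [(430,318),(444,513),(197,514),(201,318)]])
rep("adapter",[pix(ct,T(p),.03) for p in [(188,184),(245,169),(284,310),(224,321)]])
rep("module side",[pix(cs,S(p),z) for p,z in [((52,72),.084),((194,23),.084),((206,38),.084),((62,86),.084)]])
print("knob",pix(ct,T((428,146)),.08),pix(cs,S((315,245)),.08))
E
```

```text
module top centre [0.4908 0.1817]
   [0.5509 0.2067] edge 0.0262 ang -76.7
   [0.5569 0.1812] edge 0.1294 ang -169.4
   [0.4297 0.1575] edge 0.0242 ang 99.1
   [0.4258 0.1814] edge 0.1276 ang 11.4
nest top centre [ 0.5325 -0.1746]
   [ 0.6403 -0.1158] edge 0.177 ang -107.4
   [ 0.5873 -0.2847] edge 0.1687 ang 162.7
   [ 0.4262 -0.2346] edge 0.1785 ang 73.7
   [ 0.4763 -0.0633] edge 0.1722 ang -17.7
nest side centre [ 0.5318 -0.1756]
   [ 0.6412 -0.1161] edge 0.1811 ang -108.1
   [ 0.5848 -0.2882] edge 0.1697 ang 161.9
   [ 0.4235 -0.2356] edge 0.1815 ang 72.6
   [ 0.4777 -0.0624] edge 0.1721 ang -18.2
adapter centre [0.4912 0.0724]
   [0.5373 0.1084] edge 0.0443 ang -74.9
   [0.5489 0.0656] edge 0.1096 ang -164.0
   [0.4436 0.0354] edge 0.0457 ang 100.8
   [0.435  0.0803] edge 0.1061 ang 15.4
module side centre [0.4913 0.1824]
   [0.4264 0.1803] edge 0.1285 ang 11.0
   [0.5525 0.2048] edge 0.022 ang -79.8
   [0.5564 0.1832] edge 0.1284 ang -170.1
   [0.43   0.1612] edge 0.0195 ang 100.5
knob [ 0.56459138 -0.06995759  0.08      ] [ 0.56599203 -0.0663225   0.08      ]
```

```bash
cat > go.py <<'E'
import sys; from rig import robot, optics, readout; from h import *
x,y,z,yaw=map(float,sys.argv[1:5])
o=readout.get_obs(); r=R.from_quat(o["tool_rot"]); d=r.inv().apply(np.array([x,y,z])-o["position"])
xa=r.apply([1,0,0]); cur=np.arctan2(xa[1],xa[0]); t=-(np.radians(yaw)-cur); t=(t+np.pi)%(2*np.pi)-np.pi
print("t",round(o["time"],2),"d",d.round(4),"turn",t.round(4),"yaw",np.degrees(cur).round(2),"F",o["ft_force"].round(1),"w",round(o["grip_width"],4))
E
python3 go.py 0.491 0.182 0.222 10.9
```

```text
t 0.2 d [ 0.5231 -0.6026  0.0009] turn 0.2065 yaw 22.73 F [-0.  -0.3 -0.9] w 0.0873
```

Request:
nudge_tcp:
  rows: [0.015,-0.017,0,0,0.0267,-0.0308,0,0,0.0267,-0.0308,0,0,0.0267,-0.0308,0,0,0.0267,-0.0308,0,0,0.0267,-0.0308,0,0,0.0267,-0.0308,0,0,0.0267,-0.0308,0,0,0.0267,-0.0308,0,0,0.0267,-0.0308,0,0,0.0267,-0.0308,0,0,0.0267,-0.0308,0,0,0.0267,-0.0308,0,0,0.0267,-0.0308,0,0,0.0267,-0.0308,0,0,0.0267,-0.0308,0,0,0.0267,-0.0308,0,0,0.0267,-0.0308,0,0,0.0267,-0.0308,0,0,0.015,-0.017,0,0]
  finger_gap: 0.087

```text
time: 1.87
position: [0.4861, 0.1675, 0.2227]
tool_rot: [0.98, 0.198, 0.001, -0.001]
ft_force: [1.2, -0.1, 0.5]
grip_width: 0.0872
grip_force: 0.0
```

```bash
python3 go.py 0.491 0.182 0.044 10.9
```

```text
t 1.87 d [ 0.0098 -0.0113  0.1787] turn 0.2093 yaw 22.89 F [ 1.2 -0.1  0.5] w 0.0872
```

Request:
nudge_tcp:
  rows: [0,0,0.02,0.105,0,0,0.02,0.104,0,0,0.03,0,0,0,0.02,0,0,0,0,0]

```text
time: 2.28
position: [0.4819, 0.1633, 0.129]
tool_rot: [0.996, 0.094, -0.004, 0.0]
ft_force: [-1.3, 0.1, -1.3]
grip_width: 0.0871
grip_force: 0.0
```

```bash
python3 go.py 0.491 0.182 0.044 10.9
```

```text
t 2.28 d [ 0.0132 -0.0166  0.0849] turn -0.0022 yaw 10.78 F [-1.3  0.1 -1.3] w 0.0871
```

Request:
nudge_tcp:
  rows: [0.013,-0.0166,0,0,0,0,0,0,0,0,0,0]

```text
time: 2.53
position: [0.4958, 0.1827, 0.1335]
tool_rot: [0.996, 0.094, 0.001, 0.0]
ft_force: [-0.4, 0.3, -0.5]
grip_width: 0.0865
grip_force: 0.0
```

```bash
python3 go.py 0.491 0.182 0.044 10.9
python3 - <<'E'
from rig import robot, optics, readout
from h import *
c=optics.camera("top"); crop(c,215,220,120,100,5,"pics/pre.png")
E
```

```text
t 2.53 d [-0.005  -0.0002  0.0895] turn -0.0011 yaw 10.83 F [-0.4  0.3 -0.5] w 0.0865
```

View pics/pre.png

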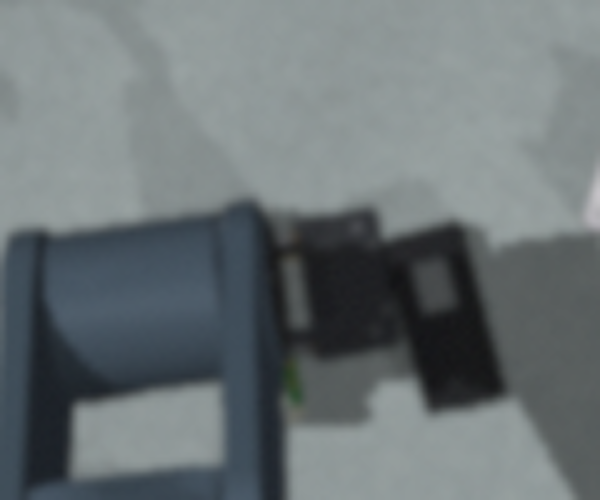

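The gripper body hides the module and stands over it as expected, with the adapter clear to its right at about (450,310). I'm going down now.

Request:
nudge_tcp:
  rows: [-0.002,0,0.03,0,-0.002,0,0.035,0,0,0,0.024,0,0,0,0,0]

```text
time: 2.92
position: [0.4874, 0.1804, 0.0405]
tool_rot: [0.996, 0.094, -0.004, 0.0]
ft_force: [-0.8, -1.4, 0.1]
grip_width: 0.0872
grip_force: 0.0
```

```bash
python3 go.py 0.491 0.182 0.044 10.9
```

```text
t 2.92 d [ 0.0038 -0.0009 -0.0035] turn -0.0029 yaw 10.73 F [-0.8 -1.4  0.1] w 0.0872
```

Request:
nudge_tcp:
  rows: [0,0,0,0,0,0,0,0,0,0,0,0,0,0,0,0,0,0,0,0,0,0,0,0]
  finger_gap: 0.0
  force: 30

```text
time: 3.42
position: [0.4914, 0.1817, 0.0445]
tool_rot: [0.996, 0.094, 0.001, -0.0]
ft_force: [0.2, -0.4, -0.7]
grip_width: 0.0549
grip_force: 0.0
```

```bash
python3 go.py 0.491 0.182 0.044 10.9
```

```text
t 3.42 d [-0.0004 -0.0004  0.0005] turn -0.0023 yaw 10.77 F [ 0.2 -0.4 -0.7] w 0.0549
```

Request:
nudge_tcp:
  rows: [0,0,0,0,0,0,0,0,0,0,0,0,0,0,0,0,0,0,0,0,0,0,0,0,0,0,0,0,0,0,0,0]

```text
time: 4.08
position: [0.4908, 0.1816, 0.0435]
tool_rot: [0.996, 0.094, -0.0, -0.0]
ft_force: [0.1, 0.2, -0.2]
grip_width: 0.0257
grip_force: 30.0
```

```bash
python3 go.py 0.491 0.182 0.194 10.9
```

```text
t 4.08 d [ 0.0003 -0.0004 -0.1505] turn -0.0025 yaw 10.75 F [ 0.1  0.2 -0.2] w 0.0257
```

Request:
nudge_tcp:
  rows: [0,0,-0.01,0,0,0,-0.02,0,0,0,-0.03,0,0,0,-0.03,0,0,0,-0.02,0,0,0,-0.01,0,0,0,0,0]

```text
time: 4.67
position: [0.492, 0.1818, 0.1659]
tool_rot: [0.996, 0.094, 0.002, -0.0]
ft_force: [0.7, -0.5, -3.8]
grip_width: 0.026
grip_force: 30.0
```

Request:
nudge_tcp:
  rows: [0.002,0.015,0,0,0.003,0.03,0,0,0.003,0.03,0,0,0.003,0.03,0,0,0.003,0.03,0,0,0.003,0.03,0,0,0.003,0.03,0,0,0.003,0.03,0,0,0.003,0.03,0,0,0.003,0.03,0,0,0.003,0.03,0,0,0.002,0.03,0,0,0.001,0.03,0,0,0,0.016,0,0,0,0,0,0]

```text
time: 5.92
position: [0.5982, -0.1998, 0.1616]
tool_rot: [0.996, 0.092, -0.001, 0.0]
ft_force: [-0.2, 0.3, -2.9]
grip_width: 0.0258
grip_force: 30.0
```

Request:
nudge_tcp:
  rows: [0,0,0,-0.09,0,0,0,-0.11,0,0,0,-0.11,0,0,0,-0.11,0,0,0,-0.11,0,0,0,-0.11,0,0,0,-0.11,0,0,0,-0.11,0,0,0,-0.11,0,0,0,-0.1,0,0,0,0,0,0,0,0,0,0,0,0]

```text
time: 7.0
position: [0.5976, -0.1949, 0.1628]
tool_rot: [0.809, 0.588, -0.0, -0.001]
ft_force: [0.6, -0.4, -4.1]
grip_width: 0.0259
grip_force: 30.0
```

```bash
python3 go.py 0.597 -0.196 0.073 72.5
```

```text
t 7.0 d [-0.0013 -0.      0.0898] turn -0.0091 yaw 71.98 F [ 0.6 -0.4 -4.1] w 0.0259
```

```bash
python3 - <<'E'
from rig import robot, optics, readout
from h import *
a=optics.camera("side")["img"][220:345,255:375]; b=optics.camera("top")["img"][215:320,320:440]
f=lambda i,s:cv2.resize(i,None,fx=s,fy=s,interpolation=cv2.INTER_CUBIC)
A=f(a,3.3);B=cv2.resize(f(b,3.3),(396,A.shape[0]));cv2.imwrite("pics/over.png",np.hstack([A,B])[:,:,::-1])
E
```

```text
(no output)
```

View pics/over.png

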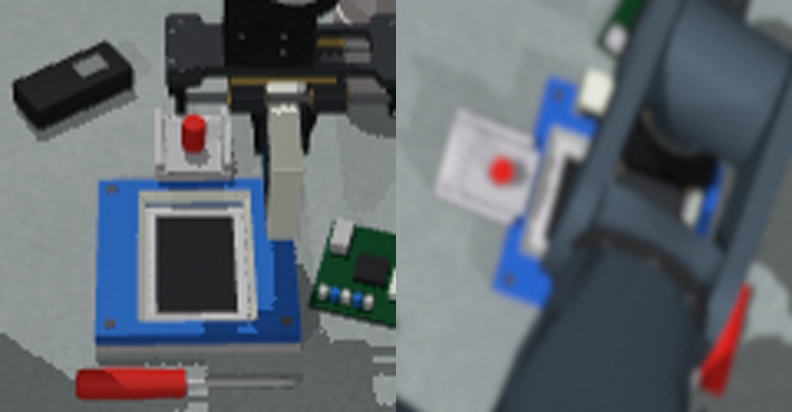

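The module hangs over the far ledge, lined up with it. The left half shows its white end face above the ledge at about (285,170). I'm lowering it.

Request:
nudge_tcp:
  rows: [-0.001,0.001,0.02,-0.009,0,0,0.03,0,0,0,0.02,0,0,0,0.01,0,0,0,0.005,0,0,0,0.002,0,0,0,0.002,0,0,0,0,0,0,0,0,0]

```text
time: 7.85
position: [0.5997, -0.1976, 0.0758]
tool_rot: [0.806, 0.592, 0.001, 0.001]
ft_force: [-0.7, -0.2, -4.7]
grip_width: 0.026
grip_force: 30.0
```

```bash
python3 go.py 0.597 -0.196 0.0695 72.5
```

```text
t 7.85 d [ 0.0008 -0.0031  0.0063] turn 0.0014 yaw 72.58 F [-0.7 -0.2 -4.7] w 0.026
```

Request:
nudge_tcp:
  rows: [0.0005,-0.002,0.002,0,0,0,0.002,0,0,0,0,0,0,0,0,0]

```text
time: 8.18
position: [0.597, -0.1961, 0.0706]
tool_rot: [0.806, 0.592, -0.0, -0.0]
ft_force: [-0.1, 1.0, -4.6]
grip_width: 0.0258
grip_force: 30.0
```

```bash
python3 go.py 0.597 -0.196 0.0695 72.5
```

```text
t 8.18 d [ 0.0001 -0.      0.0011] turn 0.0015 yaw 72.59 F [-0.1  1.  -4.6] w 0.0258
```

Request:
nudge_tcp:
  rows: [0,0,0,0,0,0,0,0]

```text
time: 8.35
position: [0.5972, -0.1962, 0.0706]
tool_rot: [0.806, 0.592, 0.0, 0.0]
ft_force: [-0.3, -0.4, -3.6]
grip_width: 0.026
grip_force: 30.0
```

Request:
nudge_tcp:
  rows: [0,0,0.001,0,0,0,0.001,0,0,0,0,0,0,0,0,0]

```text
time: 8.68
position: [0.5974, -0.1963, 0.0695]
tool_rot: [0.806, 0.592, 0.0, 0.0]
ft_force: [-1.3, 0.3, 4.6]
grip_width: 0.0255
grip_force: 30.0
```

Request:
nudge_tcp:
  rows: [0,0,0.001,0,0,0,0,0,0,0,0,0]

```text
time: 8.93
position: [0.5974, -0.1964, 0.0695]
tool_rot: [0.806, 0.592, 0.0, 0.001]
ft_force: [-2.6, 1.2, 9.5]
grip_width: 0.0257
grip_force: 30.0
```

Request:
nudge_tcp:
  rows: [0,0,0,0,0,0,0,0,0,0,0,0,0,0,0,0,0,0,0,0,0,0,0,0]
  finger_gap: 0.06

```text
time: 9.43
position: [0.5971, -0.1962, 0.0672]
tool_rot: [0.806, 0.592, -0.0, -0.0]
ft_force: [0.4, -0.4, 0.1]
grip_width: 0.0562
grip_force: 0.0
```

Request:
nudge_tcp:
  rows: [0,0,-0.01,0,0,0,-0.02,0,0,0,-0.03,0,0,0,-0.02,0,0,0,0,0]

```text
time: 9.85
position: [0.6003, -0.1977, 0.1531]
tool_rot: [0.806, 0.592, 0.002, 0.005]
ft_force: [0.9, 0.6, 1.5]
grip_width: 0.0604
grip_force: 0.0
```

```bash
python3 go.py 0.597 -0.196 0.13 72.5
```

```text
t 9.85 d [ 0.0007 -0.0039  0.0231] turn 0.0016 yaw 72.59 F [0.9 0.6 1.5] w 0.0604
```

Request:
nudge_tcp:
  rows: [0,0.01,0,0,0,0.02,0,0,0,0.015,0,0,0,0.005,0,0,0,0,0,0,0,0,0,0,0,0,0,0,0,0,0,0,0,0,0,0,0,0,0,0,0,0,0,0,0,0,0,0]
  finger_gap: 0.0
  force: 20

```text
time: 10.85
position: [0.6447, -0.2111, 0.1476]
tool_rot: [0.806, 0.592, -0.0, 0.0]
ft_force: [-0.3, -0.4, -0.2]
grip_width: 0.0008
grip_force: 0.0
```

```bash
python3 go.py 0.6436 -0.2102 0.098 72.5; python3 - <<'E'
from rig import robot, optics, readout
from h import *
a=optics.camera("side")["img"][200:345,245:395]
cv2.imwrite("pics/stand.png",cv2.resize(a,None,fx=4,fy=4,interpolation=cv2.INTER_CUBIC)[:,:,::-1])
E
```

```text
t 10.85 d [ 0.0006 -0.0013  0.0496] turn 0.0014 yaw 72.58 F [-0.3 -0.4 -0.2] w 0.0008
```

View pics/stand.png

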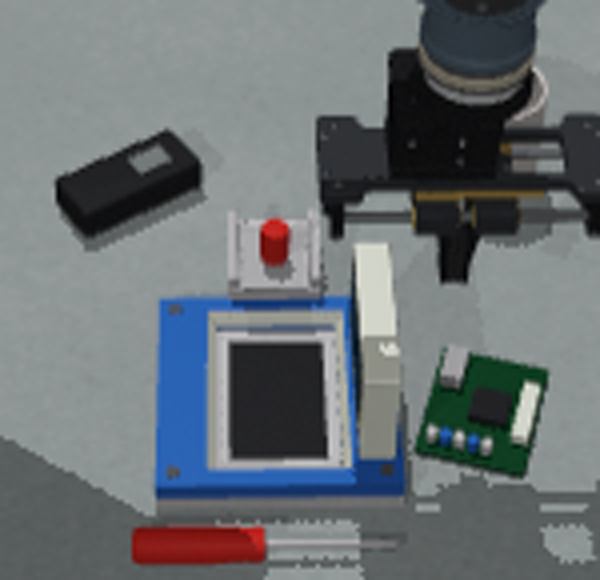

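```bash
python3 - <<'E'
from h import *
import pickle
ct,cs=pickle.load(open("c0.pkl","rb"))
c0=np.array([.532,-.175]);a=np.radians(-17.6);M=np.array([[np.cos(a),np.sin(a)],[-np.sin(a),np.cos(a)]])
for p,z in [((361,455),.026),((396,459),.026),((355,245),.11),((388,243),.11),((400,382),.11),((363,382),.11),((158,298),.026),((352,298),.026),((158,488),.026),((403,490),.026)]:
    print(p,(M@(pix(cs,((p[0]+.5)/4-.5+245,(p[1]+.5)/4-.5+200),z)[:2]-c0)*1000).round(1))
E
```

```text
(361, 455) [ 56.7 -58.8]
(396, 459) [ 81.  -62.6]
(355, 245) [55.3 63.9]
(388, 243) [79.  65.7]
(400, 382) [ 79.1 -63.5]
(363, 382) [ 54.3 -63.2]
(158, 298) [-88.1  91. ]
(352, 298) [57.6 89.5]
(158, 488) [-84.5 -85.5]
(403, 490) [ 84.1 -89.4]
```

Request:
nudge_tcp:
  rows: [0,-0.001,0.015,0,0,0,0.02,0,0,0,0.013,0,0,-0.004,0,0,0,-0.006,0,0,0,-0.004,0,0]

```text
time: 11.4
position: [0.63, -0.2065, 0.0999]
tool_rot: [0.806, 0.592, -0.0, -0.0]
ft_force: [0.2, 0.3, 0.3]
grip_width: 0.0001
grip_force: 0.0
```

Request:
nudge_tcp:
  rows: [0,-0.004,0,0,0,-0.004,0,0,0,-0.004,0,0,0,-0.004,0,0,0,-0.004,0,0,0,-0.004,0,0]

```text
time: 11.9
position: [0.6076, -0.1996, 0.1]
tool_rot: [0.806, 0.592, 0.0, 0.001]
ft_force: [0.5, 0.5, 0.5]
grip_width: 0.0006
grip_force: 0.2
```

```bash
python3 go.py 0.5894 -0.1931 0.098 72.5
```

```text
t 11.9 d [ 0.0007 -0.0193  0.002 ] turn 0.0014 yaw 72.58 F [0.5 0.5 0.5] w 0.0006
```

Request:
nudge_tcp:
  rows: [0,-0.004,0,0,0,-0.004,0,0,0,-0.004,0,0,0,-0.004,0,0,0,-0.003,0,0,0,0,0,0,0,0,0,0,0,0,0,0]

```text
time: 12.57
position: [0.5897, -0.1939, 0.0996]
tool_rot: [0.806, 0.592, 0.0, 0.0]
ft_force: [-0.1, -0.7, 0.7]
grip_width: 0.0003
grip_force: 0.0
```

```bash
python3 - <<'E'
from rig import robot, optics, readout
from h import *
a=optics.camera("side")["img"][200:345,245:395]
cv2.imwrite("pics/tip.png",cv2.resize(a,None,fx=4,fy=4,interpolation=cv2.INTER_CUBIC)[:,:,::-1])
E
```

```text
(no output)
```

View pics/tip.png

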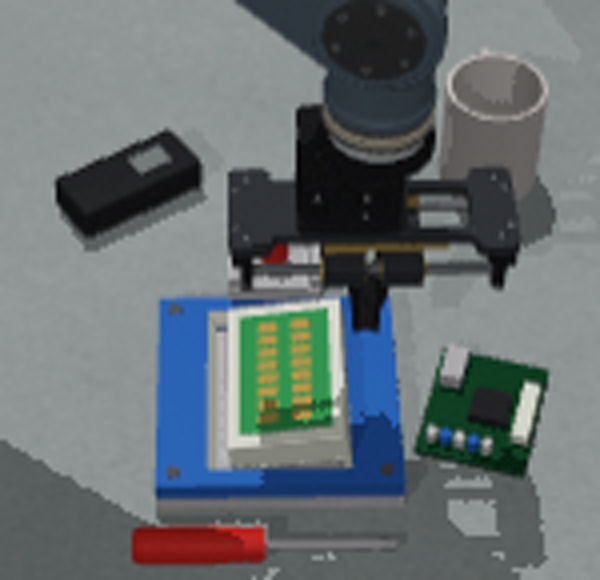

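The module has tipped in with its green side up, but it is skewed and sits towards +x. The top face's corners are at about (228,306), (332,298), (349,436) and (228,450).

```bash
cat > nst.py <<'E'
from h import *
import pickle
ct,cs=pickle.load(open("c0.pkl","rb"))
c0=np.array([.532,-.175]);a=np.radians(-17.6);M=np.array([[np.cos(a),np.sin(a)],[-np.sin(a),np.cos(a)]])
def N(P): return (M@(np.array(P)[:2]-c0)*1000).round(1)
def W(x,y): return c0+M.T@np.array([x,y])/1000
def sidepx(p,z,u0=245,v0=200,s=4): return N(pix(cs,((p[0]+.5)/s-.5+u0,(p[1]+.5)/s-.5+v0),z))
E
python3 - <<'E'
from nst import *
for z in (.038,.046,.052):
    print(z,[sidepx(p,z).tolist() for p in [(228,306),(332,298),(349,436),(228,450)]])
print(W(75,0),W(58.5,0),W(0,0))
E
```

```text
0.038 [[-35.6, 71.5], [41.7, 78.7], [48.2, -51.4], [-36.3, -62.7]]
0.046 [[-35.6, 64.2], [41.2, 71.4], [47.6, -57.8], [-36.3, -69.0]]
0.052 [[-35.7, 58.8], [40.8, 65.9], [47.1, -62.6], [-36.3, -73.7]]
[ 0.6034893  -0.19767774] [ 0.58776165 -0.19268864] [ 0.532 -0.175]
```

Request:
nudge_tcp:
  rows: [0,0.01,0,0,0,0.012,0,0,0,0,0.015,0,0,0,0.025,0,0,0,0.018,0,0,0,0.007,0,0,0,0,0,0,0,0,0,0,0,0,0]

```text
time: 13.37
position: [0.6114, -0.2008, 0.0357]
tool_rot: [0.806, 0.592, 0.001, 0.001]
ft_force: [0.2, 0.0, 1.0]
grip_width: 0.0004
grip_force: 0.0
```

```bash
python3 go.py 0.588 -0.1927 0.034 72.4
```

```text
t 13.37 d [ 0.0008 -0.0248  0.0016] turn 0.0032 yaw 72.58 F [0.2 0.  1. ] w 0.0004
```

Request:
nudge_tcp:
  rows: [0,-0.005,0.002,0,0,-0.005,0,0,0,-0.005,0,0,0,-0.003,0,0,0,-0.002,0,0,0,-0.002,0,0,0,0,0,0]

```text
time: 13.95
position: [0.589, -0.1936, 0.0327]
tool_rot: [0.806, 0.592, -0.0, -0.0]
ft_force: [-0.3, 0.2, -0.6]
grip_width: 0.0002
grip_force: 0.0
```

Request:
nudge_tcp:
  rows: [0,-0.002,0,0,0,-0.001,0,0,0,0,0,0,0,0,0,0]

```text
time: 14.28
position: [0.5866, -0.193, 0.0325]
tool_rot: [0.806, 0.592, -0.0, 0.0]
ft_force: [0.1, -0.7, 0.4]
grip_width: 0.0002
grip_force: 0.2
```

```bash
python3 go.py 0.588 -0.1927 0.034 72.4;  python3 - <<'E'
from rig import robot, optics, readout
from h import *
a=optics.camera("side")["img"][200:345,245:395]
cv2.imwrite("pics/push.png",cv2.resize(a,None,fx=4,fy=4,interpolation=cv2.INTER_CUBIC)[:,:,::-1])
E
```

```text
t 14.28 d [ 0.0007  0.0012 -0.0015] turn 0.0033 yaw 72.59 F [ 0.1 -0.7  0.4] w 0.0002
```

View pics/push.png

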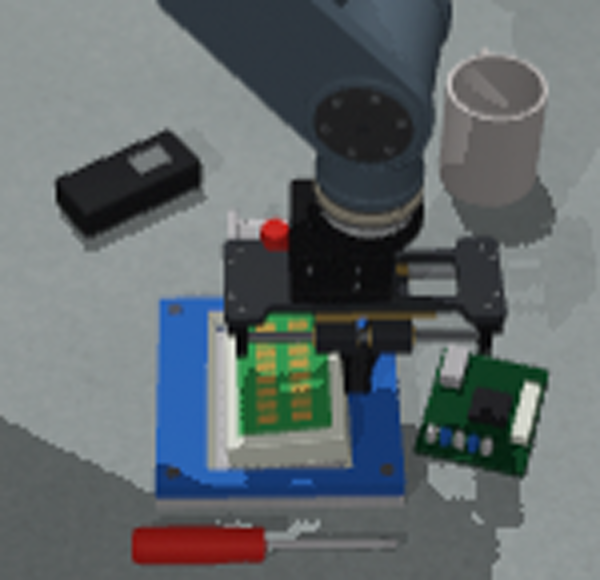

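The fingers are at the module's +x face, about (360,375), with only a light touch or none. I'll keep pushing.

Request:
nudge_tcp:
  rows: [0,-0.002,0,0,0,-0.002,0,0,0,0,0,0]

```text
time: 14.58
position: [0.5825, -0.1916, 0.0325]
tool_rot: [0.806, 0.592, -0.0, -0.0]
ft_force: [0.9, -0.5, -0.7]
grip_width: 0.0002
grip_force: 0.4
```

Request:
nudge_tcp:
  rows: [0,-0.002,0,0,0,-0.001,0,0,0,0,0,0]

```text
time: 14.83
position: [0.5799, -0.1908, 0.0326]
tool_rot: [0.806, 0.592, 0.0, 0.0]
ft_force: [1.1, -1.0, -1.6]
grip_width: 0.0002
grip_force: 0.8
```

Request:
nudge_tcp:
  rows: [0,-0.001,0,0,0,-0.001,0,0,0,0,0,0,0,0,0,0]

```text
time: 15.17
position: [0.5791, -0.1906, 0.0329]
tool_rot: [0.806, 0.592, 0.001, 0.001]
ft_force: [4.6, -0.6, -0.3]
grip_width: 0.0009
grip_force: 2.1
```

```bash
python3 go.py 0.588 -0.1927 0.034 72.4
```

```text
t 15.17 d [ 0.0007  0.0091 -0.0011] turn 0.003 yaw 72.57 F [ 4.6 -0.6 -0.3] w 0.0009
```

Request:
nudge_tcp:
  rows: [0,0.01,-0.01,0,0,0.01,-0.03,0,0,0.01,-0.035,0,0,0,-0.035,0,0,0.03,-0.035,0,0,0.04,-0.01,0,0,0.04,0,0,0,0,0,0]

```text
time: 15.83
position: [0.7145, -0.2338, 0.1849]
tool_rot: [0.806, 0.592, 0.002, 0.003]
ft_force: [0.5, -1.5, -0.9]
grip_width: 0.0006
grip_force: 0.0
```

```bash
python3 - <<'E'
from rig import robot, optics, readout
from h import *
a=optics.camera("side")["img"][260:335,280:350]; b=optics.camera("top")["img"][225:312,335:435]
f=lambda i,s:cv2.resize(i,s,interpolation=cv2.INTER_CUBIC)
cv2.imwrite("pics/p2.png",np.hstack([f(a,(420,450)),f(b,(380,331)) if 0 else cv2.copyMakeBorder(f(b,(380,331)),0,119,0,0,cv2.BORDER_CONSTANT)])[:,:,::-1])
E
```

```text
(no output)
```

View pics/p2.png

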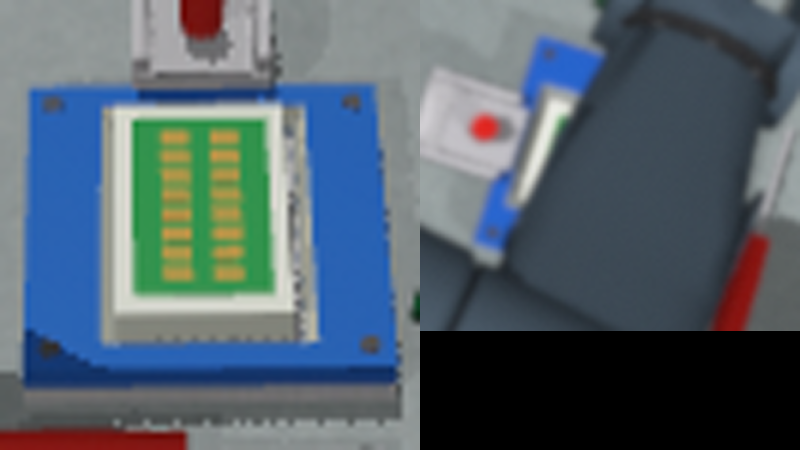

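The module now looks square in the pocket. Its top-face corners are at about (113,105), (282,103), (300,312) and (113,317) in the side crop. I'll check these against the fully-home height.

```bash
python3 - <<'E'
from nst import *
from rig import robot, optics, readout
for z in (.038,.042,.046):
    P=np.array([sidepx(p,z,280,260,6) for p in [(113,105),(282,103),(298,312),(113,317)]]); print(z,P.tolist(),P.mean(0).round(1))
E
python3 go.py 0.532 -0.175 0.06 72.4
```

```text
0.038 [[-45.1, 67.8], [38.2, 68.2], [40.4, -61.8], [-45.2, -63.6]] [-2.9  2.7]
0.042 [[-45.1, 64.1], [38.0, 64.6], [40.1, -64.9], [-45.1, -66.7]] [-3.  -0.7]
0.046 [[-45.1, 60.5], [37.7, 61.0], [39.8, -68.1], [-45.1, -69.9]] [-3.2 -4.1]
t 15.93 d [ 0.0006 -0.1839  0.1233] turn 0.0035 yaw 72.6 F [-0.4  0.4 -0.4] w 0.0005
```

Request:
nudge_tcp:
  rows: [0,-0.02,0,0,0,-0.035,0,0,0,-0.04,0,0,0,-0.04,0.01,0,0,-0.035,0.03,0,0,-0.015,0.035,0,0,0,0.03,0,0,0,0.02,0,0,0,0.01,0,0,0,0,0,0,0,0,0,0,0,0,0]

```text
time: 16.93
position: [0.536, -0.1771, 0.0532]
tool_rot: [0.806, 0.592, 0.0, 0.001]
ft_force: [0.9, -0.0, -0.6]
grip_width: 0.0008
grip_force: 0.0
```

```bash
python3 go.py 0.53 -0.175 0.038 72.4
```

```text
t 16.93 d [ 0.0002 -0.0063  0.0152] turn 0.0033 yaw 72.59 F [ 0.9 -0.  -0.6] w 0.0008
```

Request:
nudge_tcp:
  rows: [0,-0.006,0.004,0,0,0,0.003,0,0,0,0.003,0,0,0,0.002,0,0,0,0,0,0,0,0,0]

```text
time: 17.43
position: [0.5299, -0.1751, 0.04]
tool_rot: [0.806, 0.592, 0.0, -0.0]
ft_force: [0.7, 0.3, 1.1]
grip_width: 0.0007
grip_force: 0.0
```

Request:
nudge_tcp:
  rows: [0,0,0.001,0,0,0,0.001,0,0,0,0,0]

```text
time: 17.68
position: [0.5301, -0.1752, 0.0385]
tool_rot: [0.806, 0.592, 0.0, 0.0]
ft_force: [0.0, -0.1, 1.9]
grip_width: 0.0004
grip_force: 1.6
```

Request:
nudge_tcp:
  rows: [0,0,0.001,0,0,0,0.001,0,0,0,0,0,0,0,0,0]

```text
time: 18.02
position: [0.5301, -0.1752, 0.0384]
tool_rot: [0.806, 0.592, 0.0, 0.001]
ft_force: [-3.8, 2.9, 16.7]
grip_width: 0.0005
grip_force: 8.3
```

Request:
nudge_tcp:
  rows: [0,0,-0.006,0,0,0,-0.008,0,-0.02,-0.015,0,0,-0.02,-0.013,0,0,0,0,0.004,0,0,0,0.003,0,0,0,0,0,0,0,0,0]

```text
time: 18.68
position: [0.4917, -0.2045, 0.0428]
tool_rot: [0.806, 0.592, 0.0, -0.0]
ft_force: [-1.6, 0.9, -0.4]
grip_width: 0.0005
grip_force: 0.0
```

Request:
nudge_tcp:
  rows: [0,0,0.002,0,0,0,0.001,0,0,0,0.001,0,0,0,0,0,0,0,0,0]

```text
time: 19.1
position: [0.4912, -0.2046, 0.039]
tool_rot: [0.806, 0.592, -0.0, -0.0]
ft_force: [0.3, 0.8, -0.7]
grip_width: 0.0002
grip_force: 0.0
```

Request:
nudge_tcp:
  rows: [0,0,0.002,0,0,0,0.001,0,0,0,0,0,0,0,0,0]

```text
time: 19.43
position: [0.4914, -0.2048, 0.0383]
tool_rot: [0.806, 0.592, 0.0, 0.001]
ft_force: [-2.6, 1.9, 17.4]
grip_width: 0.0004
grip_force: 8.6
```

Request:
nudge_tcp:
  rows: [0,0,-0.015,0,0,0,-0.035,0,0,0,-0.035,0,0.01,0.003,-0.01,0,0.025,0.005,0,0,0.035,0.007,0,0,0.035,0.007,0,0,0.035,0.006,0,0,0.03,0.002,0,0,0.015,0,0,0,0,0,0,0,0,0,0,0]

```text
time: 20.43
position: [0.575, -0.0366, 0.1309]
tool_rot: [0.805, 0.593, -0.0, 0.0]
ft_force: [-0.1, 0.1, -0.4]
grip_width: 0.0003
grip_force: 0.0
```

```bash
python3 go.py $(python3 -c "
from nst import *;print(*W(0,145))") 0.056 72.4
```

```text
t 20.43 d [0.0001 0.0009 0.0749] turn 0.0055 yaw 72.72 F [-0.1  0.1 -0.4] w 0.0003
```

Request:
nudge_tcp:
  rows: [0,0.001,0.02,0.0055,0,0,0.03,0,0,0,0.015,0,0,0,0.008,0,0,0,0.002,0,0,0,0,0,0,0,0,0]

```text
time: 21.02
position: [0.5768, -0.0384, 0.0569]
tool_rot: [0.808, 0.589, 0.001, 0.001]
ft_force: [0.3, -0.2, 0.5]
grip_width: 0.0001
grip_force: 0.0
```

Request:
nudge_tcp:
  rows: [-0.004,0,0,0,-0.006,0,0,0,-0.006,0,0,0,-0.006,0,0,0,-0.006,0,0,0,-0.006,0,0,0,0,0,0,0,0,0,0,0]

```text
time: 21.68
position: [0.5654, -0.0708, 0.056]
tool_rot: [0.808, 0.59, -0.0, 0.0]
ft_force: [-0.4, 0.0, 0.1]
grip_width: 0.0007
grip_force: 0.0
```

```bash
python3 go.py $(python3 -c "
from nst import *;print(*W(0,95.5))") 0.056 72.4
```

```text
t 21.68 d [-0.0139 -0.0003 -0.    ] turn -0.0027 yaw 72.25 F [-0.4  0.   0.1] w 0.0007
```

Request:
nudge_tcp:
  rows: [-0.004,0,0,0,-0.004,0,0,0,-0.003,0,0,0,0,0,0,0]

```text
time: 22.02
position: [0.5621, -0.0809, 0.0559]
tool_rot: [0.808, 0.59, -0.0, -0.0]
ft_force: [0.4, 1.3, 0.6]
grip_width: 0.0006
grip_force: 0.6
```

```bash
cat > knob.py <<'E'
from rig import robot, optics, readout
from nst import *
c=optics.camera("side"); im=c["img"].astype(int); m=((im[...,0]>120)&(im[...,1]<70)&(im[...,2]<70)).astype(np.uint8); m[:,:290]=0;m[:,345:]=0;m[:240]=0;m[300:]=0
n,l,s,ce=cv2.connectedComponentsWithStats(m)
for i in range(1,n):
    if s[i,4]>8: print(s[i],ce[i].round(1),"if mid knob z=.066:",N(pix(c,ce[i],.066)))
E
python3 knob.py; python3 - <<'E'
from nst import *
im=cs["img"].astype(int); m=((im[...,0]>120)&(im[...,1]<70)&(im[...,2]<70)).astype(np.uint8); m[:,:290]=0;m[:,345:]=0;m[:240]=0;m[300:]=0
n,l,s,ce=cv2.connectedComponentsWithStats(m); print("start",s[1:],[N(pix(cs,p,.066)) for p in ce[1:]])
E
```

```text
[310 263   7   5  27] [313.4 265. ] if mid knob z=.066: [-0.8 89.9]
start [[310 255   7   5  26]] [array([ -0.3, 122.6])]
```

Request:
nudge_tcp:
  rows: [-0.002,0,0,0,-0.001,0,0,0,0,0,0,0]

```text
time: 22.32
position: [0.5616, -0.0821, 0.056]
tool_rot: [0.808, 0.589, 0.001, -0.001]
ft_force: [2.3, 6.4, 0.4]
grip_width: 0.0002
grip_force: 3.0
```

Request:
nudge_tcp:
  rows: [-0.001,0,0,0,-0.001,0,0,0,0,0,0,0]

```text
time: 22.57
position: [0.5616, -0.0824, 0.056]
tool_rot: [0.808, 0.589, 0.002, -0.001]
ft_force: [4.2, 12.1, 0.7]
grip_width: 0.0007
grip_force: 5.8
```

Request:
nudge_tcp:
  rows: [-0.001,0,0,0,-0.001,0,0,0,0,0,0,0]

```text
time: 22.82
position: [0.5615, -0.0825, 0.0561]
tool_rot: [0.809, 0.588, 0.003, -0.002]
ft_force: [6.8, 17.1, -0.0]
grip_width: 0.0005
grip_force: 8.8
```

```bash
python3 knob.py
```

```text
[310 263   7   5  27] [313.4 265. ] if mid knob z=.066: [-0.8 89.9]
```

Request:
nudge_tcp:
  rows: [0.008,0,0,0,0.02,0,0,0,0.02,0,0,0,0,0,-0.02,0,0,0,-0.035,0,0,0,-0.035,0,0.03,0,-0.02,0,0.035,0,0,0,0.035,0,0,0,0.02,0,0,0,0,0,0,0,0,0,0,0]
  finger_gap: 0.04

```text
time: 23.87
position: [0.611, 0.0734, 0.1657]
tool_rot: [0.807, 0.591, -0.001, 0.0]
ft_force: [-0.4, 0.2, 0.8]
grip_width: 0.0401
grip_force: 0.0
```

```bash
python3 - <<'E'
from rig import robot, optics, readout
from nst import *
# check: top camera plate/knob and module green face
ct=optics.camera("top"); cs2=optics.camera("side")
def blob(c,f,box):
    im=c["img"].astype(int); m=f(im[...,0],im[...,1],im[...,2]).astype(np.uint8); k=np.zeros_like(m); k[box[1]:box[3],box[0]:box[2]]=1; m*=k
    n,l,s,ce=cv2.connectedComponentsWithStats(m); i=1+np.argmax(s[1:,4]); return s[i],ce[i],cv2.minAreaRect(np.argwhere(l==i)[:,::-1].astype(np.float32))
for n,c,b in (("top",ct,(325,225,435,315)),("side",cs2,(283,240,350,330))):
    s,ce,r=blob(c,lambda R,G,B:(R>120)&(G<90)&(B<90),b); print(n,"knob",s,N(pix(c,ce,.08 if n=="top" else .075)))
    s,ce,r=blob(c,lambda R,G,B:(G>R+40)&(G>B+25),b); print(n,"green",s,N(pix(c,ce,.038)),r)
E
```

```text
top knob [414 286  14  29 217] [ -53.6 -114.8]
top green [367 265  36  20 185] [-16.7   0.1] ((384.45782470703125, 274.5757141113281), (33.5930061340332, 11.832354545593262), 17.818889617919922)
side knob [311 265   6   3  15] [-0.3 77.9]
side green [302 280  24  29 400] [-3.9 -0.2] ((313.5, 294.0), (28.0, 23.0), 90.0)
```

```bash
python3 - <<'E'
from rig import robot, optics, readout
from nst import *
for n,c in (("before",ct),("now",optics.camera("top"))):
    im=c["img"].astype(int); m=(im[...,0]>130)&(im[...,1]<90)&(im[...,2]<90); m[:,400:]=0; m[:,:325]=0; m[:225]=0; m[315:]=0
    p=np.argwhere(m)[:,::-1]; print(n,len(p),N(pix(c,p.mean(0),.08)) if len(p) else "")
E
```

```text
before 33 [ -0.5 109. ]
now 25 [ 0.5 75.3]
```

Both cameras now agree that the knob is at nest y = 75 mm, which is fully in. The module touched at 38 mm at two points, so it is home. The arm is clear of everything.

```bash
python3 -c "
from rig import robot, optics, readout; print(robot.hand_in())"
```

```text
the job is handed in; nothing more can be done
None
```

The module is lying flat and home in the nest pocket, green side up, the clamp is pushed fully in, and the job is handed in with the gripper clear at about 24 s of robot time; no verdict came back.

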